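Blow the dust off a batch of bentwood canisters

TASK

Dust the small round lidded canisters before lacquering: stand every one of them from the plain stock tray upright on the grid of the dusting box, press the round start key on the console just until it clicks and let it come back up, then squeeze the trigger of the clamped air gun fully, keep it squeezed for about two seconds and let it go. Then press the square stop key in the same way, and only after that move all the canisters to the slatted drying tray and leave them standing there. Press each key only until its force drops at the click, never on towards the bottom, and leave the other things on the bench where they are.

Things in the scene. Friction and masses are not known exactly. Their poses are not given: they have to be found in the camera images.
- canister1: round lidded bentwood canister of pale wood, closed cylinder 50 mm in diameter and 62 mm tall, about 70 g, with a dark bark line round it and a bark stitch down one side; origin at the centre of its underside, z up through the lid; may be absent
- canister2: round lidded bentwood canister of pale wood, closed cylinder 50 mm in diameter and 62 mm tall, about 70 g, with a dark bark line round it and a bark stitch down one side; origin at the centre of its underside, z up through the lid; may be absent
- canister3: round lidded bentwood canister of pale wood, closed cylinder 50 mm in diameter and 62 mm tall, about 70 g, with a dark bark line round it and a bark stitch down one side; origin at the centre of its underside, z up through the lid; may be absent
- canister4: round lidded bentwood canister of pale wood, closed cylinder 50 mm in diameter and 62 mm tall, about 70 g, with a dark bark line round it and a bark stitch down one side; origin at the centre of its underside, z up through the lid; may be absent
- stock_tray: plain plywood tray in which the canisters stand at the start, 180 x 180 mm, floor 12 mm above the bench, 5 mm thick rim standing 10 mm above that floor; fixed; origin at the centre of its underside
- drying_tray: tray of the same size with a dark rim and thin dark slat lines across its floor: 180 x 180 mm outside, 170 x 170 mm inside, 5 mm thick rim standing 10 mm above the floor; fixed; origin at the centre of its underside. The two trays may stand either side of the bench
- drying_tray_floor (a point): centre of the drying tray's floor, on its upper surface (12 mm above the bench); x and y along the tray's sides, z up
- station: grey dusting box with a metal grid on top, 140 mm (its x) by 260 mm (y), fixed; origin at the centre of its underside. An air gun is clamped level on its side beyond the +x edge, centre 100 mm above the bench: 22 mm barrel along x at y = 0 from x = 76 to 180 mm, black fixed grip along +y from y = 12 to 120 mm, steel trigger bar beside the grip on its near (-x) side
- grid (a point): centre of the dusting grid, on its upper surface 40 mm above the bench; axes as the station's; usable floor 130 mm (x) by 250 mm (y) inside a rim 10 mm high and 5 mm thick; the gun's nozzle and barrel stand clear of the space above the floor
- gun_grip (a point): middle of the back (+x) face of the gun's fixed grip, where a finger bears when squeezing, 100 mm above the bench; the grip is 26 mm thick (station x) and 24 mm tall, with free space above and below; axes as the station's
- trigger_pad (a point): the place to push the trigger: middle of the front (-x) face of its 8 mm thick, 20 mm tall steel bar, 48 mm from its hinge and opposite gun_grip; at rest it lies 52 mm from gun_grip along the station's x, squeezed 37 mm
- trigger (a joint): angle of the trigger about its upright hinge: 0 at rest, 0.32 rad at its stop against full squeeze (pad moved about 15 mm towards the grip); counts as fully squeezed above 0.26; springs back by itself; the pad needs about 3 N to start and 10 N at full squeeze
- console: grey key console, 75 mm (x) by 130 mm (y), flat top 50 mm above the bench; fixed; origin at the centre of its underside; the round start key lies on its +y side (left, seen from the robot), the square stop key on its -y side, 60 mm apart. It may stand on the left or right of the bench
- key_start_top (a point): centre of the top of the round start key, a white cap 22 mm in diameter, 12 mm above the console's top when up; moves with the key
- key_stop_top (a point): centre of the top of the square stop key, a white cap 22 x 22 mm, 12 mm above the console's top when up; moves with the key
- key_start (a joint): how far the round start key is pressed down (m): 0 up, 0.009 bottomed, springs back. Snap dome: resistance rises to about 6.5 N at 2.3 mm, falls to about 3 N at 6 mm (the click), then rises again, back at 6.5 N by about 8 mm. Switched beyond 3 mm, too far beyond 7.5 mm, up again below 1 mm
- key_stop (a joint): the same for the stop key
- lunch_box: oval lidded bentwood box 130 x 75 x 50 mm; origin at the centre of its underside; a bystander, to be left where it lies
- bark_roll: small dark roll of bark strip, 38 mm in diameter, 28 mm tall; a bystander, to be left where it lies
- brush: brush lying on the bench; a bystander, to be left where it lies
- tongs: pair of dark wooden clamp sticks, 200 mm long, 18 mm high; a bystander, to be left where it lies
- awl: awl lying on the bench; a bystander, to be left where it lies
- offcut: pale wood offcut 90 x 40 x 18 mm; a bystander, to be left where it lies
- water_cup: blue ceramic cup, 72 mm in diameter, 60 mm tall; a bystander, to be left where it lies
There are look-alikes about, which are no part of the job. What is shaped like the canister4 but orange or red is not meant. Leave any green look-alike of the canister3 alone.

How it is judged (in metres and radians):
On the way, in this order (a step that is already met when the one before it is completed fails the run):
1. every canister stands upright on the dusting grid (x of canister1 in the frame of grid between -0.05 and 0.05 m and y of canister1 in the frame of grid between -0.11 and 0.11 m and z of canister1 in the frame of grid between -0.004 and 0.006 m and angle between each of canister1, canister2, canister3, canister4's own z axis and vertical below 0.12 rad and x of canister2 in the frame of grid between -0.05 and 0.05 m and y of canister2 in the frame of grid between -0.11 and 0.11 m and z of canister2 in the frame of grid between -0.004 and 0.006 m and x of canister3 in the frame of grid between -0.05 and 0.05 m and y of canister3 in the frame of grid between -0.11 and 0.11 m and z of canister3 in the frame of grid between -0.004 and 0.006 m and x of canister4 in the frame of grid between -0.05 and 0.05 m and y of canister4 in the frame of grid between -0.11 and 0.11 m and z of canister4 in the frame of grid between -0.004 and 0.006 m), for 0.3 s.
2. the start key is pressed past its click while the canisters stand on the grid (all of step 1 and value of joint key_start above 0.003 m), for 0.04 s.
3. the start key is up again (value of joint key_start below 0.001 m), for 0.2 s.
4. the trigger is fully squeezed and kept so for 1.5 s while the canisters stand on the grid (all of step 1 and value of joint trigger above 0.26 rad), for 1.5 s.
5. the trigger is released (value of joint trigger below 0.05 rad), for 0.2 s.
6. the stop key is pressed past its click while the canisters still stand on the grid (all of step 1 and value of joint key_stop above 0.003 m), for 0.04 s.
7. the stop key is up again (value of joint key_stop below 0.001 m), for 0.2 s.
At the end, for the whole second after the job is handed in: every canister present stands upright (within 7 degrees), at rest, on the floor of the drying tray (centre within 70 mm of the tray's centre along both sides, height within 6 mm); both keys up (under 1 mm) and the trigger released (under 0.05 rad) (x of canister1 in the frame of drying_tray_floor between -0.07 and 0.07 m and y of canister1 in the frame of drying_tray_floor between -0.07 and 0.07 m and z of canister1 in the frame of drying_tray_floor between -0.004 and 0.006 m and angle between each of canister1, canister2, canister3, canister4's own z axis and vertical below 0.12 rad and linear speed of each of canister1, canister2, canister3, canister4 below 0.02 m/s and x of canister2 in the frame of drying_tray_floor between -0.07 and 0.07 m and y of canister2 in the frame of drying_tray_floor between -0.07 and 0.07 m and z of canister2 in the frame of drying_tray_floor between -0.004 and 0.006 m and x of canister3 in the frame of drying_tray_floor between -0.07 and 0.07 m and y of canister3 in the frame of drying_tray_floor between -0.07 and 0.07 m and z of canister3 in the frame of drying_tray_floor between -0.004 and 0.006 m and x of canister4 in the frame of drying_tray_floor between -0.07 and 0.07 m and y of canister4 in the frame of drying_tray_floor between -0.07 and 0.07 m and z of canister4 in the frame of drying_tray_floor between -0.004 and 0.006 m and value of joint each of key_start, key_stop below 0.001 m and value of joint trigger below 0.05 rad); the robot touches nothing.
It fails at once if a key is pressed too far (beyond 7.5 mm) (value of joint any of key_start, key_stop above 0.0075 m).
It fails at once if a bystander is displaced by more than 30 mm (distance of any of lunch_box, bark_roll, brush, tongs, awl, offcut, water_cup from where it was at the start of the episode above 0.03 m).
Of canister1, canister2, canister3, canister4 only 2 to 3 are there at a start; the rules pass over those that are not, and their reading is None.
At some moment in a run one of canister1, canister2, canister3, canister4 may be knocked a few centimetres aside while the robot is not near it.
It also fails if it takes over 210 s, if anything falls off the work surface, if the arm or the gripper's body presses on something with over 40 N, if the wrist force passes 120 N, or if a joint passes its speed limit or range.

ROBOT

A 6-joint arm with a two-finger parallel gripper is mounted at the origin on the work surface. World frame = base frame: x ahead of the robot, y to its left, z up, the work surface at z = 0. Lengths are in mm, angles in rad, forces in N, time in s.
With the tool pointing down it reaches from about 275 to 825 mm from the base axis. Payload 5.2 kg.
Tool frame: the origin (TCP) lies at the very end of the fingers, on their centre line; the grasp point (between the pads) lies 19 mm behind it; z points along the fingers, y is the line along which they close (so a half turn about z gives the same grasp; the last joint's range is limited). The gripper opens to 93 mm and grips with 3 to 60 N. Pads are 15 mm wide; open, the fingers measure 128 mm over their backs; the gripper's body (75 mm by 188 mm) begins 65 mm behind the grasp point.
Start: joints at [-1.438, 0.259, 1.535, -0, 1.348, -0.203], TCP at [181.259, -519.278, 188.253] pointing down, gripper open.
Joint ranges: [-3.14, 3.14], [-0.91, 2.08], [0.19, 2.58], [-1.22, 4.36], [0.22, 2.71], [-3.12, 3.12]. Speed limits (rad/s): [2.57, 2.57, 3.14, 3.14, 3.14, 3.14].

INTERFACE

Orientations are given as [roll, pitch, yaw] about the fixed x, y, z axes, in that order (R = Rz(yaw) Ry(pitch) Rx(roll)).
In Python, from bench import robot gives the robot as it stands. The module is installed in compiled form; this text tells all that it offers. Calls block until the motion is done:
- robot.move_ptp(position, orientation): joint-space move of the TCP to a pose.
- robot.move_linear(position, ori=None, speed=150, f_stop=None): straight line of the TCP; ori=None keeps the orientation; speed is the mean speed in mm/s. With f_stop (N) it stops when the force on the tool has changed by that much, and returns True; else False.
- robot.move_j(angles): joint-space move.
- robot.move_gripper(opening): opening from 0.0 (shut) to 1.0 (fully open); the grip force is fixed at half the most; returns when the fingers have stopped.
- robot.sleep(seconds).
- robot.inverse_kinematics(position, orientation): joint angles nearest the present ones, or None.
- robot.get_image(name): name is "scene" or "top" or "wrist"; returns a dict with "img" (384x512x3 uint8, blue, green, red), "fovy" (degrees; the focal length in pixels is half the picture's height over the tangent of half this angle, whatever the lens; pixels are square), "cx", "cy" (the principal point, pixels), "k1" (the pictures are not rectified: a ray, as slopes to the right and down, at radius r is drawn at 1 + k1 r^2 times it, then the intrinsics apply), "eye" and "orientation" of the camera in the world. Camera axes: x right, y down, z forward; pixel columns grow to the right and rows downward; lengths in mm; the calibration is good to about 2 mm. A picture is of the moment at which its call begins. There is no depth.
A pose or a line that the arm cannot do raises robot.MotionError and nothing moves.
- robot.hand_in(): hands the job in; it is judged then, once.
Readings, each from a call of its own:
- robot.current_t(): time.
- robot.current_qpos(): joint angles.
- robot.current_joint_vel(): joint speeds.
- robot.current_joint_efforts(): joint torques, N m.
- robot.current_tcp_pos(): TCP position.
- robot.current_eef_rot(): TCP orientation.
- robot.current_contact_force(): force on the tool from outside, world axes, zero at the start.
- robot.current_ft_torque(): the same for the moment, N m.
- robot.current_gripper_width(): opening from 0.0 (shut) to 1.0 (fully open).
- robot.current_finger_force(): force on a finger pad.
Only numpy, scipy, OpenCV 4.12 (cv2) and the standard library are available. Lean on these libraries where they do the work, as an engineer would, in place of code of your own. Each camera call takes 0.05 s, during which the arm holds its last target. There are 200 camera calls.

## Working session

There is one attempt and no reset: what is moved stays moved. The work goes in short steps, each a Python script; the robot and the scene stay as the last script left them, time stands still between calls to the robot, and variables do not carry over. Pictures are saved under pics/ and viewed, at most 14 in all, crops included, and the job is handed in when it is done.

```bash
mkdir -p pics
cat > h.py <<'E'
import numpy as np, cv2
from bench import robot
from scipy.spatial.transform import Rotation as R
def snap(name, f=None):
    d=robot.get_image(name)
    if f: cv2.imwrite('pics/'+f,d['img'])
    return d
def K(d):
    f=d['img'].shape[0]/2/np.tan(np.radians(d['fovy'])/2)
    return f
def rot(d):
    o=np.array(d['orientation'],float)
    return o if o.shape==(3,3) else R.from_euler('xyz',o).as_matrix()
def world(d,u,v,z):
    f=K(d); q=np.array([(u-d['cx'])/f,(v-d['cy'])/f]); p=q.copy()
    for _ in range(30): p=q/(1+d['k1']*(p@p))
    r=rot(d)@np.array([p[0],p[1],1]); e=np.array(d['eye'],float)
    return e+r*(z-e[2])/r[2]
def pix(d,P):
    c=rot(d).T@(np.array(P,float)-np.array(d['eye'],float)); p=c[:2]/c[2]
    return p*(1+d['k1']*(p@p))*K(d)+[d['cx'],d['cy']]
E
python3 - <<'E'
from h import *
for n in ['scene','top']:
    d=snap(n,n+'0.png'); print({k:v for k,v in d.items() if k!='img'})
    cv2.imwrite('pics/%s0b.png'%n,cv2.resize(d['img'],(800,600),interpolation=cv2.INTER_CUBIC))
print(robot.current_eef_rot(),robot.current_t())
E
```

```text
{'fovy': 57.66564464176339, 'cx': 248.7951960919345, 'cy': 193.15708252821636, 'k1': -0.05566415623342253, 'eye': array([1194.01959792,  579.45190697,  918.9699065 ]), 'orientation': array([-2.32641138,  0.01531286,  2.30242267])}
{'fovy': 44.80045635821919, 'cx': 251.0683435615329, 'cy': 194.11317994860158, 'k1': 0.06714142522551096, 'eye': array([ 374.26348863,   -3.12301399, 1449.40966608]), 'orientation': array([-3.02970526e+00, -1.51291403e-03, -1.57774794e+00])}
[-3.13993981e+00 -3.26827433e-04  3.35746878e-01] 0.1
```

View pics/top0b.png

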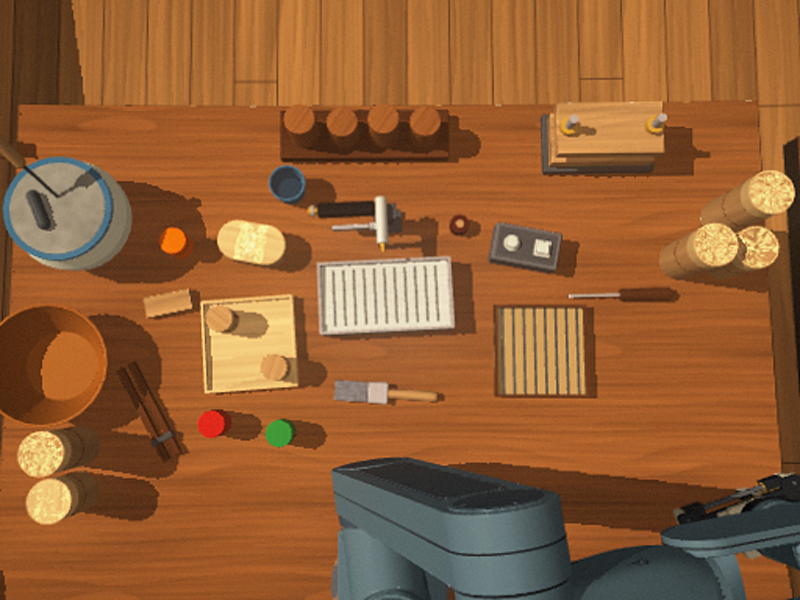

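View pics/scene0b.png

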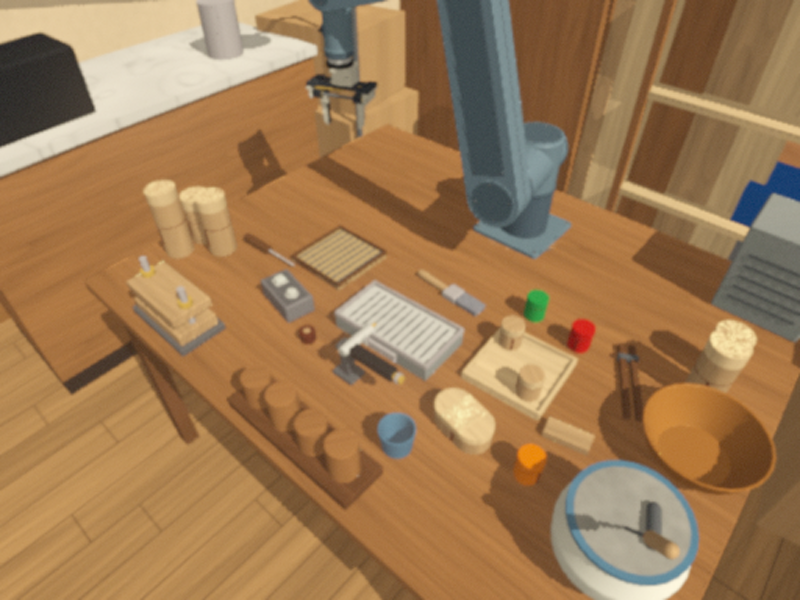

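The top view shows two canisters in the stock tray (tops at about 222,319 and 275,367). The grid is at (386,295), the gun at (365,215), the keys at (511,242) and (542,247), and the drying tray at (545,350). I'll zoom in to get exact corners.

Run:
```python
import cv2
i=cv2.imread('pics/top0.png')
cv2.imwrite('pics/c1.png',cv2.resize(i[115:265,125:385],None,fx=3,fy=3,interpolation=cv2.INTER_CUBIC))
cv2.imwrite('pics/c2.png',cv2.resize(i[115:220,190:310],None,fx=5.5,fy=5.5,interpolation=cv2.INTER_CUBIC))
```

```text
(no output)
```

View pics/c1.png

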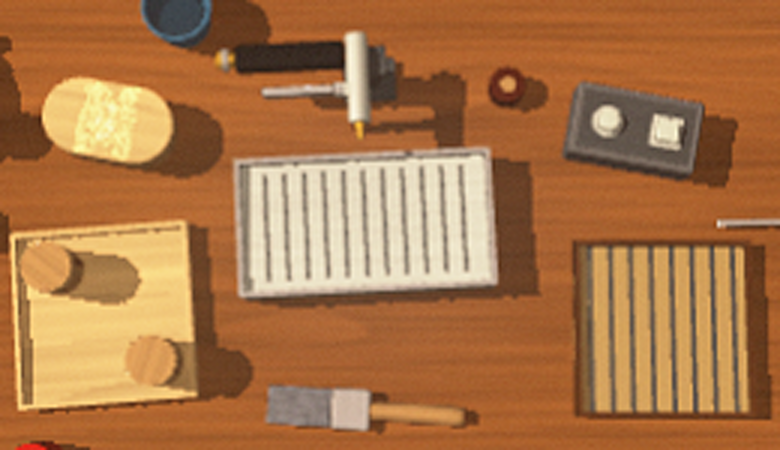

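View pics/c2.png

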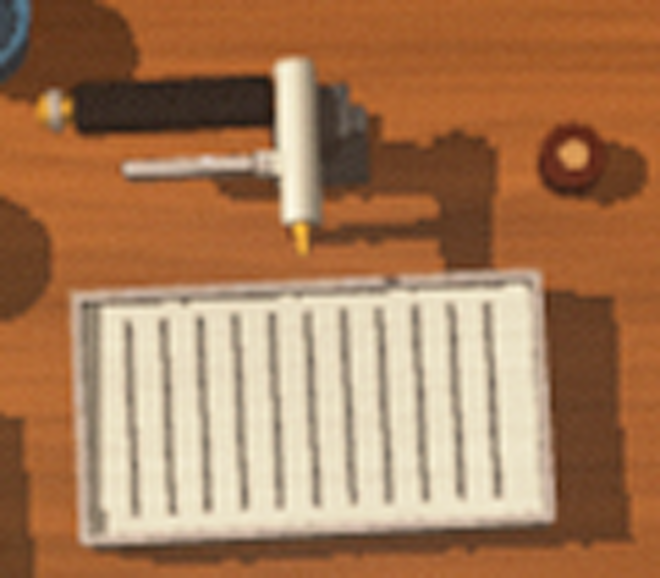

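Run:
```python
from h import *
d=snap('top'); 
def c1(x,y,z): return world(d,125+(x+.5)/3-.5,115+(y+.5)/3-.5,z)[:2]
def c2(x,y,z): return world(d,190+(x+.5)/5.5-.5,115+(y+.5)/5.5-.5,z)[:2]
def box(n,pts,z):
    p=np.array([c1(*q,z) for q in pts]); e=[np.linalg.norm(p[i]-p[i-1]) for i in range(4)]
    # TL,TR,BR,BL ; y axis = left
    a=(p[0]-p[1])+(p[3]-p[2]); yaw=np.arctan2(-a[0],a[1]); b=(p[0]-p[3])+(p[1]-p[2])
    print(n,p.mean(0).round(1),np.round(e,1),'yaw',yaw.round(4),np.arctan2(b[1],b[0]).round(4))
box('station',[(235,160),(491,149),(497,285),(241,298)],50)
box('stock',[(10,236),(187,221),(197,395),(18,410)],22)
box('dry',[(574,241),(752,241),(754,414),(576,415)],22)
box('console',[(578,83),(704,99),(692,178),(567,158)],50)
for n,a in dict(start=(608,120,62),stop=(667,130,62),A=(49,268,74),B=(153,359,74)).items(): print(n,c1(*a).round(1))
for n,a in dict(gripL=(75,108,112),gripR=(272,103,112),gripback=(175,80,112),gripfront=(175,131,112),trigtip=(125,172,110),trigfront=(190,174,110),trigroot=(258,160,110),nozz=(302,252,100),barrel=(294,60,111)).items(): print(n,c2(*a).round(1))
# station from scene camera check
s=snap('scene'); print('scene px of keys',[ (pix(s,[*c1(*a),62])*800/512).round(0) for a in [(608,120,62),(667,130,62)]],[ (pix(s,[*c1(*a),74])*800/512).round(0) for a in [(49,268,74),(153,359,74)]])
```

```text
station [547.5   6.8] [140.2 259.7 138.4 257. ] yaw 0.0404 0.0376
stock [458.2 275.1] [177.1 180.8 178.1 180.1] yaw 0.0764 0.0678
dry [ 441.8 -295.3] [177.  181.5 175.5 178.8] yaw -0.0024 -0.0198
console [ 640.9 -266.6] [ 78.3 128.4  82.2 127.2] yaw -0.1539 -0.1708
start [ 648.4 -237.4]
stop [ 637.7 -296.3]
A [501.6 318.8]
B [411.5 215.9]
gripL [701.8 132.5]
gripR [703.9  27.8]
gripback [716.7  79.4]
gripfront [689.   79.4]
trigtip [667.5 106.1]
trigfront [666.2  71.6]
trigroot [673.5  35.4]
nozz [625.6  12.4]
barrel [727.5  15.9]
scene px of keys [array([291., 291.]), array([279., 278.])] [array([530., 372.]), array([511., 323.])]
```

```bash
cat >> h.py <<'E'
SY=.039; S0=np.array([547.5,6.8]); DRY=np.array([441.8,-295.3])
def st(x,y): return S0+R.from_euler('z',SY).as_matrix()[:2,:2]@np.array([x,y],float)
def go(xy,z,yaw=0.,lin=False,**k):
    p=[*map(float,xy),float(z)]; o=[np.pi,0,float(yaw)]
    return robot.move_linear(p,o,**k) if lin else robot.move_ptp(p,o)
def pick(xy,floor,yaw=0):
    robot.move_gripper(1.0); go(xy,floor+120,yaw); go(xy,floor+28,yaw,True)
    robot.move_gripper(0.3); w=robot.current_gripper_width()
    go(xy,floor+130,yaw,True); print('width mm',w*93,'lifted',robot.current_gripper_width()*93,'force',robot.current_finger_force(),'t',robot.current_t())
def place(xy,floor,yaw=0):
    go(xy,floor+120,yaw); go(xy,floor+29,yaw,True,speed=100)
    robot.move_gripper(0.8); go(xy,floor+130,yaw,True); print('placed t',robot.current_t())
def see(f,x0,x1,y0,y1,s):
    d=snap('top'); cv2.imwrite('pics/'+f,cv2.resize(d['img'][y0:y1,x0:x1],None,fx=s,fy=s,interpolation=cv2.INTER_CUBIC)); return d
E
python3 - <<'E'
from h import *
go([411.5,215.9],200)
pick([411.5,215.9],12)
place(st(-10,-65),40,SY)
go([300,-300],250)
see('p1.png',125,385,115,265,3)
E
```

```text
width mm 48.33419827784955 lifted 48.70991920232439 force 29.952106475830078 t 5.8917
placed t 9.575
```

View pics/p1.png

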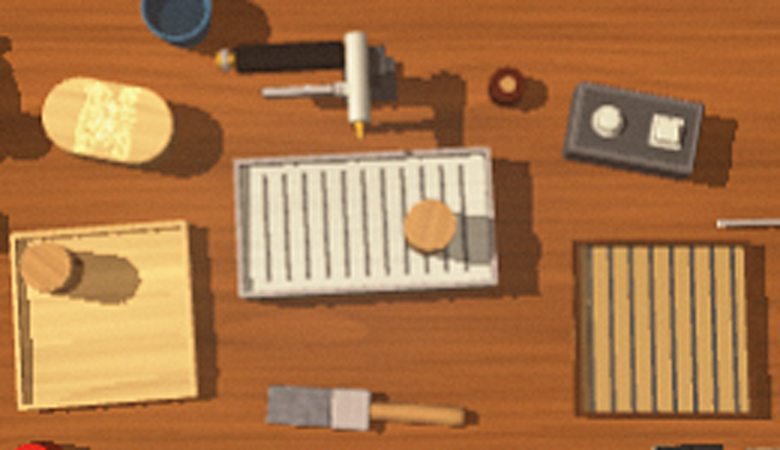

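The first canister stands on the grid at (430,225), and the other hasn't moved from (49,268). I'll move that one next.

```bash
cat >> h.py <<'E'
def press(xy,yaw):
    robot.move_gripper(0.0); go(xy,100,yaw); go(xy,67,yaw,True); robot.sleep(.3)
    f0=robot.current_contact_force()[2]; pk=0; z=67; zc=None; log=[]
    while z>55.5:
        z-=.5; go(xy,z,yaw,True,speed=10); robot.sleep(.05)
        f=abs(robot.current_contact_force()[2]-f0); t=robot.current_tcp_pos()[2]; log.append((round(float(t),2),round(float(f),2)))
        if zc is None and f>.7: zc=t
        pk=max(pk,f)
        if f>9 or (pk>4.5 and f<pk-1.5) or (zc and zc-t>5.2): break
    robot.sleep(.1); go(xy,75,yaw,True,speed=60); robot.sleep(.3); print(log,'t',robot.current_t())
E
python3 - <<'E'
from h import *
pick([501.6,318.8],12)
place(st(-10,65),40,SY)
go([300,-300],250)
see('p2.png',125,385,115,265,3)
E
```

```text
width mm 48.8548121783894 lifted 48.62239291412908 force 29.93941158056259 t 16.2333
placed t 19.7417
```

View pics/p2.png

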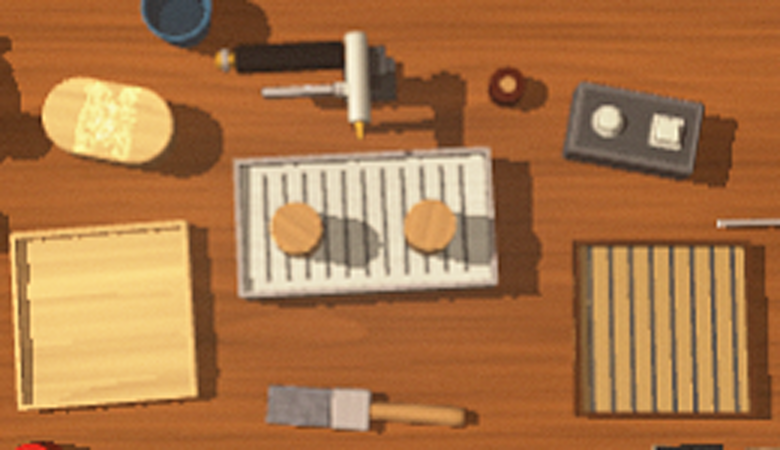

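Both canisters stand on the grid at (297,228) and (430,225), so I'll press the start key.

Run:
```python
from h import *
press([648.4,-237.4],-.16)
go([300,-300],250)
d=see('p3.png',125,385,115,265,3)
i=cv2.imread('pics/p2.png').astype(int); j=cv2.imread('pics/p3.png').astype(int)
print(np.abs(i-j)[140:300,220:510].mean())
```

```text
[(66.53, 0.53), (65.92, 0.56), (65.47, 0.15), (64.97, 0.04), (64.44, 1.11), (64.0, 0.37), (63.46, 1.18), (63.01, 0.27), (62.48, 0.32), (61.96, 0.79), (61.47, 0.38), (60.97, 0.32), (60.46, 0.05), (59.97, 0.25), (59.44, 0.41), (58.96, 0.08)] t 30.3667
1.5703089080459771
```

Run:
```python
from h import *
xy=[648.4,-237.4]
robot.move_gripper(0.0); go(xy,100,-.16); print(robot.current_gripper_width())
go(xy,63,-.16,True); d=snap('scene'); a=d['img'][120:220,140:240]
w=snap('wrist')['img']; 
b=cv2.resize(a,(384,384),interpolation=cv2.INTER_CUBIC)
t=snap('top'); t=cv2.resize(t['img'][120:200,290:370],(384,384),interpolation=cv2.INTER_CUBIC)
cv2.imwrite('pics/k.png',cv2.resize(np.hstack([b,t]),(768,384)))
print(robot.current_tcp_pos(), [robot.current_contact_force()[2] for _ in range(1)])
go(xy,100,-.16,True)
```

```text
0.0022715258707935843
[ 649.11430022 -238.27424577   64.77777196] [np.float64(-0.8107777344849302)]
```

View pics/k.png

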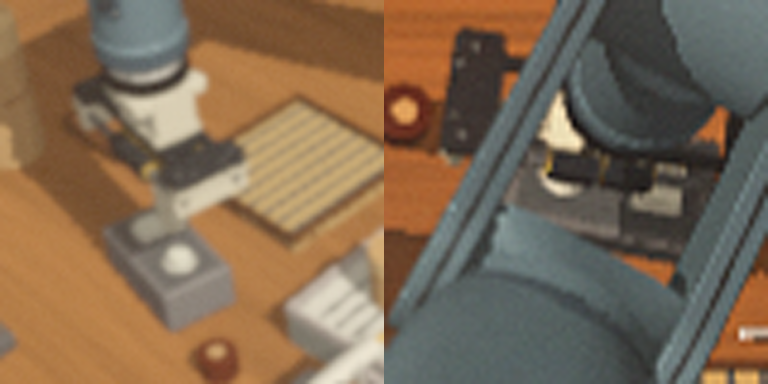

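The fingertips look offset from the start key in the scene crop, where the key is at (180,258) and the tips are near (165,237). I'll let the arm settle and look closer, with the reported TCP drawn in.

Run:
```python
from h import *
xy=[648.4,-237.4]
go(xy,64,-.16,True); 
for _ in range(4): print(robot.current_tcp_pos(),robot.current_contact_force()); robot.sleep(.3)
p=robot.current_tcp_pos(); d=snap('scene'); s=7
a=cv2.resize(d['img'][140:225,145:200],None,fx=s,fy=s,interpolation=cv2.INTER_CUBIC)
for P,c in ((p,(0,0,255)),([*xy,62],(0,255,0))):
    q=(pix(d,P)+.5-[145,140])*s; cv2.circle(a,tuple(int(v) for v in q),4,c,-1)
w=snap('wrist'); b=cv2.resize(w['img'],(410,308)); 
o=np.zeros((595,800,3),np.uint8); o[:,:385]=a; o[:308,390:]=b
cv2.imwrite('pics/k2.png',o)
```

```text
[ 647.29978213 -236.77424722   62.29155423] [ 0.12759801 -0.01789176  0.9033466 ]
[ 648.96033653 -237.70424908   65.01950921] [0.33996289 0.1140673  0.54274823]
[ 648.43498653 -237.41748393   64.18036148] [-0.2216359  -0.47900843  0.01067638]
[ 648.36397786 -237.3915455    63.97133499] [-0.39967866  0.24769595  0.00957758]
```

View pics/k2.png

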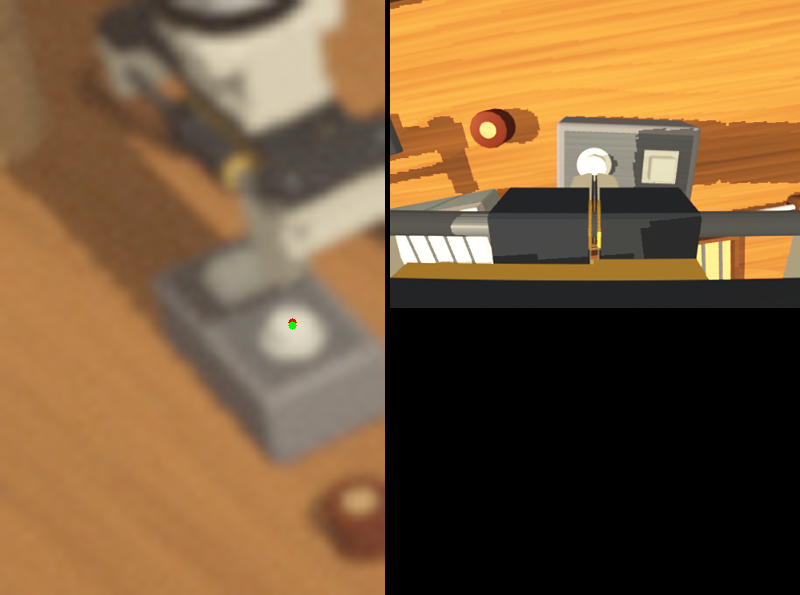

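Run:
```python
from h import *
w=snap('wrist'); p=robot.current_tcp_pos(); print(p, w['eye'],w['orientation'])
print('tcp px',pix(w,p),'key px',pix(w,[648.4,-237.4,62]),'stop',pix(w,[637.7,-296.3,62]))
d=snap('top')
def c1(x,y,z): return world(d,125+(x+.5)/3-.5,115+(y+.5)/3-.5,z)[:2]
print(c1(430,225,102),st(-10,-65),c1(297,228,102),st(-10,65))
a=w['img'][180:300,190:330].copy(); s=4; a=cv2.resize(a,None,fx=s,fy=s,interpolation=cv2.INTER_CUBIC)
q=(pix(w,p)+.5-[190,180])*s; cv2.circle(a,tuple(int(v) for v in q),4,(0,0,255),-1)
q=(pix(w,[648.4,-237.4,62])+.5-[190,180])*s; cv2.circle(a,tuple(int(v) for v in q),4,(0,255,0),-1)
cv2.imwrite('pics/k3.png',a)
```

```text
[ 648.4290495  -237.39283625   64.01958861] [ 715.45747932 -247.05635726  261.37668038] [ 2.89152242e+00  9.42162923e-05 -1.73188152e+00]
tcp px [256.70155265 211.29734099] key px [256.70200672 210.3918738 ] stop [342.24192843 211.8506217 ]
[538.33896223 -55.63818411] [540.04196146 -58.54047491] [536.27734725  73.51390513] [534.97324661  71.36067262]
```

View pics/k3.png

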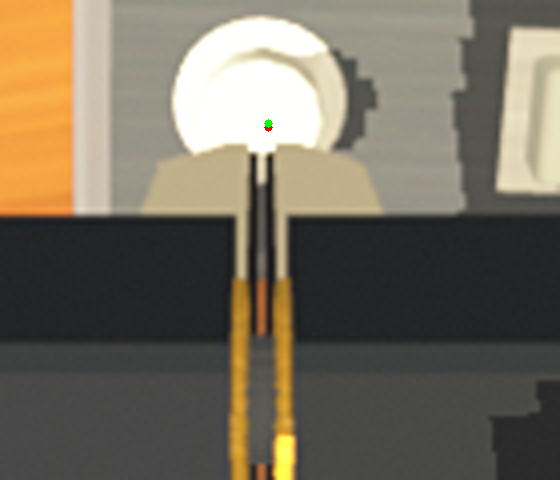

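The wrist view shows the fingertips ending at about row 216, below where the reported TCP projects. So the closed fingertips are probably higher than reported, which fits the missing contact at z=59. I'll go down slowly on averaged force.

```bash
cat >> h.py <<'E'
def fz(n=8):
    v=[]
    for _ in range(n): v.append(robot.current_contact_force()[2]); robot.sleep(.015)
    return float(np.mean(v))
def press(xy,yaw,z0,zmin):
    robot.move_gripper(0.0); go(xy,z0+30,yaw); go(xy,z0,yaw,True,speed=40); robot.sleep(.8)
    f0=fz(20); pk=0; z=z0; zc=None; log=[]
    while z>zmin:
        z-=.5; go(xy,z,yaw,True,speed=8); robot.sleep(.1)
        f=fz()-f0; log.append((z,round(f,2)))
        if zc is None and f>1.5: zc=z
        pk=max(pk,f)
        if f>9 or (pk>4.5 and f<pk-1.2) or (zc and zc-z>4.8): break
    robot.sleep(.1); go(xy,z0+5,yaw,True,speed=40); robot.sleep(.3); print(log,'t',robot.current_t())
E
python3 - <<'E'
from h import *
press([648.4,-237.4],-.16,60,48)
E
```

```text
[(59.5, 0.09), (59.0, 0.09), (58.5, 0.1), (58.0, 0.03), (57.5, 0.16), (57.0, 0.14), (56.5, 0.04), (56.0, 0.14), (55.5, 0.16), (55.0, -0.0), (54.5, 0.11), (54.0, 0.07), (53.5, 0.06), (53.0, 0.08), (52.5, -0.31), (52.0, -0.11), (51.5, 0.14), (51.0, -0.05), (50.5, -0.1), (50.0, -0.11), (49.5, 0.08), (49.0, 0.09), (48.5, -0.01), (48.0, -0.08)] t 51.35
```

```bash
cat >> h.py <<'E'
def press2(xy,yaw,z0,zmin):
    robot.move_gripper(0.0); go(xy,z0+30,yaw); go(xy,z0,yaw,True,speed=40); robot.sleep(.8)
    f0=fz(20); hit=go(xy,zmin,yaw,True,speed=6,f_stop=3); z=float(robot.current_tcp_pos()[2]); f=fz()-f0
    print('hit',hit,z,f)
    if not hit: go(xy,z0,yaw,True); return
    if f<1.5: print('false'); go(xy,z0,yaw,True); return
    zc=z; pk=f; log=[]
    while zc-z<4.6:
        z-=.3; go(xy,z,yaw,True,speed=6); robot.sleep(.05)
        f=fz()-f0; log.append((round(z,1),round(float(robot.current_tcp_pos()[2]),2),round(f,2))); pk=max(pk,f)
        if f>9 or (pk>4.5 and f<pk-1.3): break
    go(xy,z0+5,yaw,True,speed=40); robot.sleep(.3); print(log,'t',robot.current_t())
E
python3 - <<'E'
from h import *
press2([648.4,-237.4],-.16,49,22)
E
```

```text
hit True 31.236238439153194 4.256407764397128
[(30.9, 30.97, 4.59), (30.6, 30.75, 5.87), (30.3, 30.6, 5.76), (30.0, 30.32, 6.24), (29.7, 30.07, 6.52), (29.4, 29.82, 6.39), (29.1, 29.49, 6.23), (28.8, 29.16, 6.31), (28.5, 28.8, 5.97), (28.2, 28.44, 5.43), (27.9, 27.97, 4.83)] t 62.65
```

The start key clicked (6.5 N peak, falling to 4.8 N), with the closed tips about 29 mm higher than the reported TCP. I need the offset at trigger opening too, so I'll touch the bare bench with the fingers half open.

Run:
```python
from h import *
xy=[340,-150]
go(xy,80)
for o in (.48,1.0):
    robot.move_gripper(o); go(xy,20,0,True); robot.sleep(.6)
    try: h=go(xy,-35,0,True,speed=12,f_stop=4); print(o,robot.current_gripper_width(),h,robot.current_tcp_pos()[2])
    except Exception as e: print(repr(e))
    go(xy,60,0,True)
go([300,-300],250)
d=see('p4.png',125,385,115,265,3); print(robot.current_t())
i=cv2.imread('pics/p2.png').astype(int); j=cv2.imread('pics/p4.png').astype(int)
print(np.abs(i-j)[140:300,220:510].mean())
```

```text
0.48 0.47953859238851576 True -30.14099375819834
1.0 1.0013020671715072 True -30.122911345884415
77.575
10.682097701149425
```

The tips really are about 30 mm behind the stated TCP at every opening, so I'll correct for that. The grid region has changed too, so I'm looking at it.

View pics/p4.png

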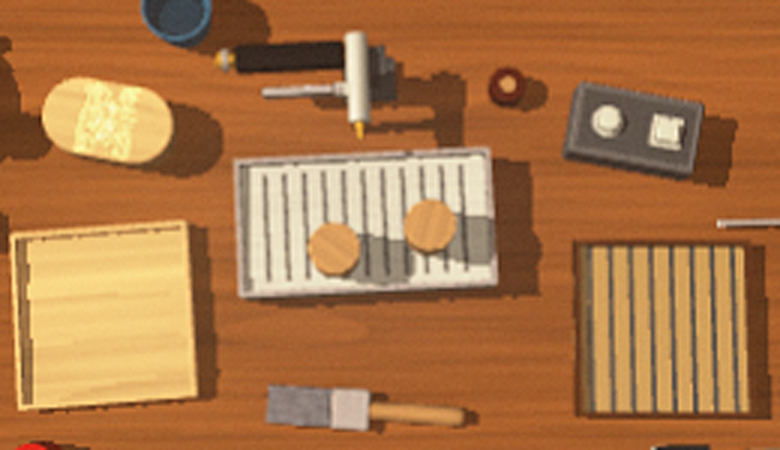

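One canister was knocked to (334,248), which is still within the grid limits. Now the trigger.

Run:
```python
from h import *
xy=st(152.5,66); yaws=[SY+np.pi/2,SY-np.pi/2]
q=robot.current_qpos()
yaw=min((y for y in yaws if robot.inverse_kinematics([*map(float,xy),51.5],[np.pi,0,float(y)]) is not None),key=lambda y:np.abs(np.array(robot.inverse_kinematics([*map(float,xy),150.],[np.pi,0,float(y)]))-q).max())
print(xy,yaw)
robot.move_gripper(1.0); go(xy,180,yaw); print(go(xy,51.5,yaw,True,speed=80,f_stop=8), robot.current_tcp_pos()); robot.sleep(.5)
robot.move_gripper(.36); print('w',robot.current_gripper_width()*93,robot.current_finger_force(),robot.current_contact_force())
d=snap('scene'); cv2.imwrite('pics/g.png',cv2.resize(d['img'][150:270,170:310],None,fx=4,fy=4,interpolation=cv2.INTER_CUBIC))
robot.sleep(2.3); print('w',robot.current_gripper_width()*93,robot.current_finger_force())
robot.move_gripper(1.0); robot.sleep(.3); go(xy,180,yaw,True,speed=80); print(robot.current_t())
```

```text
[697.31069091  78.69580579] 1.6097963267948965
False [697.73793749  78.71008876  52.16127257]
w 39.87347880820537 29.261977337300777 [ 6.02064247  0.91179847 -4.26186562]
w 39.65548973084597 29.26064696162939
88.325
```

View pics/g.png

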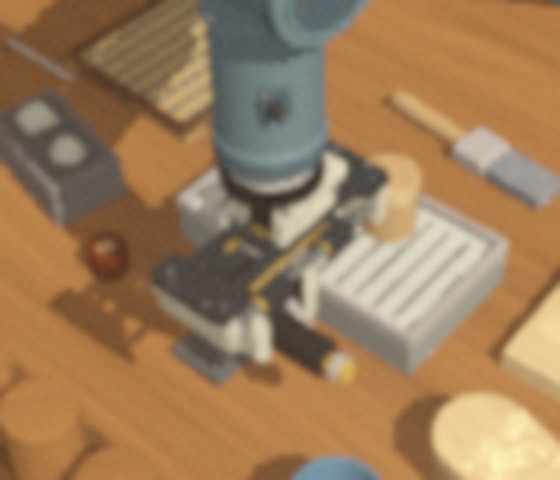

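The width stalled rigidly at 39.7 mm under 29 N. That matches the stop at 37 mm plus about 2.5 mm for the tilted bar against a 15 mm wide pad, so the trigger was fully squeezed. Next is the stop key.

Run:
```python
from h import *
press2([637.7,-296.3],-.16,38,24)
go([300,-300],250)
see('p5.png',125,385,115,265,3)
i=cv2.imread('pics/p4.png').astype(int); j=cv2.imread('pics/p5.png').astype(int)
print(np.abs(i-j)[140:300,220:510].mean(),np.abs(i-j)[75:180,560:710].mean(),np.abs(i-j)[25:130,205:400].mean(),robot.current_t())
```

```text
hit True 31.212238851943464 4.243526123943723
[(30.9, 30.93, 4.99), (30.6, 30.74, 5.37), (30.3, 30.52, 5.86), (30.0, 30.3, 5.96), (29.7, 30.06, 6.4), (29.4, 29.8, 6.45), (29.1, 29.49, 6.46), (28.8, 29.12, 5.97), (28.5, 28.74, 6.22), (28.2, 28.32, 5.15)] t 99.8667
1.599080459770115 1.7938624338624338 1.8615221815221816 101.3833
```

The stop key clicked and is back up, the trigger is back, and nothing else has changed. I'll move the canisters to the drying tray.

```bash
sed -i 's/floor+28,yaw/floor-2,yaw/; s/floor+29,yaw/floor-1,yaw/' h.py
python3 - <<'E'
from h import *
d=snap('top')
def c1(x,y,z): return world(d,125+(x+.5)/3-.5,115+(y+.5)/3-.5,z)[:2]
P=c1(430,225,102); Q=c1(334,248,102); print(P,Q)
pick(P,40,SY); place(DRY+[35,-35],12,0)
go([300,-300],250)
see('p6.png',125,385,115,265,3)
i=cv2.imread('pics/p4.png').astype(int); j=cv2.imread('pics/p6.png').astype(int)
m=np.abs(i-j)[200:295,280:385].mean(); print(m)
if m<4:
    pick(Q,40,SY); place(DRY+[-35,35],12,0); go([300,0],300); robot.sleep(.5); see('p7.png',125,385,115,265,3)
E
```

```text
[538.33896223 -55.63818411] [516.51010439  37.67140716]
width mm 49.43072954508652 lifted 49.49941843081366 force 29.99981313943863 t 106.9917
placed t 111.1
1.526282372598162
width mm 49.70054709888402 lifted 49.673843849408264 force 29.999877512454987 t 116.825
placed t 121.05
```

View pics/p7.png

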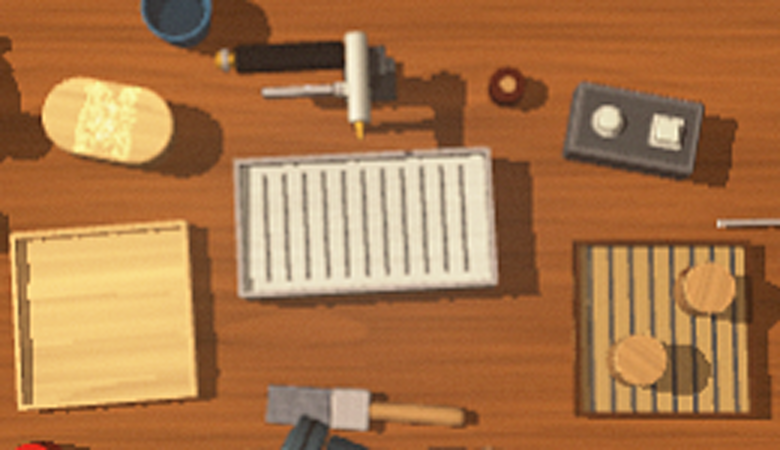

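Both canisters stand in the drying tray at (707,288) and (638,360), well inside the rim. The keys and trigger are at rest, so I'm handing in.

```bash
python3 -c "
from h import *
print(robot.hand_in(),robot.current_t())"
```

```text
the job is handed in; nothing more can be done
the job is handed in; nothing more can be done
```

I ran every step in order and handed the job in at about 122 s; both canisters present now stand in the drying tray, but hand-in returned no verdict, and the full trigger squeeze is inferred from the finger width and force, not read directly.

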